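Stand the long spoon in the iced-tea jug

TASK

Take the longer of the two wooden spoons out of the cutlery caddy and lower it, bowl down, into the jug without dropping it in, until the bowl is at the bottom. Leave it standing in the jug with its handle leaning on the rim right above the jug's own handle, so that the pouring lip opposite stays clear. The jug stays standing where it is, and the glasses, the sugar jar and the short spoon are not to be disturbed.

Things in the scene. Friction and masses are not known exactly. Their poses are not given: they have to be found in the camera images.
- long_spoon: Plain light-wood spoon, 215 mm long, 20 to 40 g; starts standing bowl down in one of the caddy's two cells, leaning about 22 degrees on the top edge of a long wall. Origin at the tip of its bowl; its z axis runs along the spoon from the bowl to the handle's end. Bowl 48 mm long, 32 mm wide (along its x), under 12 mm thick; the rest is a straight round handle, about 10 mm in diameter.
- long_spoon_end (a point): The end of the long spoon's handle, on its axis, 215 mm from the bowl tip; about 205 mm above the counter at the start.
- short_spoon: Bystander: the same wooden spoon but 150 mm long, standing bowl down in the caddy's other cell and leaning the same way; its handle's end is about 145 mm above the counter. Origin at the tip of its bowl, z axis towards the handle's end.
- caddy: Dark wooden cutlery caddy, open at the top, 120 mm (x) by 75 mm (y) by 105 mm high, walls 6 mm, floor 6 mm, divided in two cells side by side along its x, each 51 by 63 mm inside; does not move. Origin at the centre of its underside. The spoons' handles lean over the wall on its +y side.
- jug: White stoneware jug standing on the tray, 135 mm high, 0.6 to 0.9 kg, loose. Origin at the centre of its underside, z up its axis. Round, about 100 mm across outside; inside, the floor is 6 mm above the underside, radius 46 mm near the floor, 43 mm at the neck (110 mm up) and 44 mm at the rim. Its loop handle is on its +x side, reaching 93 mm from the axis and 125 mm up, lower than the rim; its pouring lip is on the -x side, reaching 66 mm from the axis.
- jug_rim (a point): Centre of the jug's mouth, level with the rim, 135 mm above the jug's underside.
- tray: Silver tray, 275 by 435 mm with a low rim to 22 mm above the counter and a loop handle at each end of its y axis; its floor, on which jug and glasses stand, is 10 mm above the counter. Does not move. Origin on the counter under its centre.
- glass_a: Bystander: clear tumbler on the tray, 105 mm high, 66 mm across the rim. Origin at the centre of its underside.
- glass_b: Bystander: another such tumbler on the tray. Origin at the centre of its underside.
- sugar_jar: Bystander: white ceramic sugar jar with a knobbed lid, 96 mm high, 84 mm across, on the counter. Origin at the centre of its underside.
There are look-alikes about, which are no part of the job. What is shaped like the long_spoon but pink is not meant.

How it is judged:
On the way:
1. the long spoon is lowered in the jug while held, its bowl tip within 35 mm of the jug's floor before it is let go (z of long_spoon in the frame of jug between 0 and 0.041 m and horizontal distance between long_spoon and jug below 0.05 m and contact force between the fingers and long_spoon above 0.5 N), for 0.1 s.
At the end, for the whole second after the job is handed in: The long spoon stands at rest in the upright jug, released, its bowl tip at the jug's floor (within 16 mm), its handle leaning on the rim on the handle's side: the handle's end is at least 40 mm from the jug's axis towards the jug's handle and at most 40 mm to either side of that direction (z of long_spoon in the frame of jug between 0 and 0.022 m and horizontal distance between long_spoon and jug below 0.05 m and x of long_spoon_end in the frame of jug above 0.04 m and y of long_spoon_end in the frame of jug between -0.04 and 0.04 m and z of long_spoon_end in the frame of jug above 0.16 m and linear speed of long_spoon below 0.03 m/s and angle between jug's own z axis and vertical below 0.1 rad); the robot touches nothing.
It fails at once if the jug is shoved more than 40 mm or tipped (distance of jug from where it was at the start of the episode above 0.04 m or angle between jug's own z axis and vertical above 0.35 rad).
It fails at once if a glass is shoved more than 30 mm or knocked over (distance of any of glass_a, glass_b from where it was at the start of the episode above 0.03 m or angle between any of glass_a, glass_b's own z axis and vertical above 0.5 rad).
It fails at once if the sugar jar is shoved more than 30 mm (distance of sugar_jar from where it was at the start of the episode above 0.03 m).
It fails at once if the short spoon is moved more than 40 mm (distance of short_spoon from where it was at the start of the episode above 0.04 m).
It also fails if it takes over 48 s, if anything falls off the work surface, if the arm or the gripper's body presses on something with over 40 N, if the wrist force passes 120 N, or if a joint passes its speed limit or range.

ROBOT

A 6-joint arm with a two-finger parallel gripper is mounted at the origin on the work surface. World frame = base frame: x ahead of the robot, y to its left, z up, the work surface at z = 0. Lengths are in m, angles in rad, forces in N, time in s.
With the tool pointing down it reaches from about 0.35 to 0.875 m from the base axis. Payload 4.2 kg.
Tool frame: the origin (TCP) lies between the finger pads; the fingertips stand 19 mm ahead of it and the grasp point (between the pads) is the TCP; z points along the fingers, y is the line along which they close (so a half turn about z gives the same grasp; the last joint's range is limited). The gripper opens to 87 mm and grips with 3 to 60 N. Pads are 19 mm wide; open, the fingers measure 117 mm over their backs; the gripper's body (75 mm by 190 mm) begins 51 mm behind the grasp point.
Start: joints at [1.394, 0.385, 0.008, 0, -1.194, -0.259], TCP at [0.264, 0.567, 0.242] pointing down, gripper open.
Joint ranges: [-3.14, 3.14], [-1.21, 2.06], [-1.07, 1.41], [-3.16, 2.05], [-2.99, -0.16], [-3.1, 3.1]. Speed limits (rad/s): [2.79, 2.79, 3.14, 3.14, 3.14, 3.14].

INTERFACE

Orientations are given as a unit quaternion [x, y, z, w].
In Python, from rig import manip gives the robot as it stands.
- The arm moves only by the tool move_arm, never from a script. Its argument "rows" is a list of rows, each a list of 3 entries, a list of its own where there are three numbers: the turn, a rotation vector about the tool's x, y, z in rad, then the shift along the tool's x, y, z in cm, then the closure, from -1 (fully open) to 1 (shut), so that 0 is half open. In form: [[[wx, wy, wz], [dx, dy, dz], claw], ...]. A call has 1 to 10 rows; each row is the pose to reach, as a shift and turn from the pose commanded when the call began, along the tool's axes at that moment; what a row does not reach only later rows make up. A row lasts 1/12 s, in which the tool goes at most 41.7 mm and 7.16 degrees, less where a joint would pass 70% of its speed; a pose out of reach is approached as far as the arm can. A call with a gripper value outside its range is refused whole. The fingers move at their own pace and stop on an object; the grip force is fixed at half the most. Time passes only in rows, so rows that repeat a pose let the fingers close. It gives the time, the measured TCP pose, the force, the opening and the grip force at its end, in the units of the state.
- manip.get_obs(): the state, without advancing time (a new reading comes with each control period).
- manip.capture(name): name is "scene" or "top" or "wrist"; returns the picture (384x512x3 uint8, red, green, blue); there is no depth.
- manip.camera_info(name): a dict with "fx", "fy", "cx", "cy" (pixels), "distortion" ([k1, k2, p1, p2, k3] as OpenCV has them; the pictures are not rectified), "extrinsics" (4x4, takes a point from camera to world coordinates); the wrist camera has in their place "mount" (4x4, takes a point from camera to tool coordinates, whose origin is the TCP and whose axes are the flange's). Camera axes: x right, y down, z forward; pixel columns grow to the right and rows downward; lengths in m; the calibration is good to about 2 mm. A picture is of the moment at which its call begins: read the wrist's pose just before it. camera_info takes no time and is no camera call.
- manip.finish_job(): hands the job in; it is judged then, once.
The state is a dict: "t": time; "qpos": joint angles; "dq": joint speeds; "tau": joint torques, N m; "position": TCP position; "tool_rot": TCP orientation; "contact_force": force on the tool from outside, world axes, zero at the start; "wrist_torque": the same for the moment, N m; "gripper_width": finger opening in m; "grasp_force": force on a finger pad.
Only numpy, scipy, OpenCV 4.12 (cv2) and the standard library are available. Lean on these libraries where they do the work, as an engineer would, in place of code of your own. Each camera call takes 0.05 s, during which the arm holds its last target. There are 200 camera calls.

## Working session

There is one attempt and no reset: what is moved stays moved. The work goes in short steps, Python scripts to look and compute and a tool call to move; the robot and the scene stay as the last step left them, time stands still between calls to the robot, and variables do not carry over. Pictures are saved under pics/ and viewed, at most 13 in all, crops included, and the job is handed in when it is done.

Besides the shell and the picture viewer there is one more tool, called after "Request:" as name([rows], argument=value, ...), one row to a line, values as JSON. move_arm: Moves the arm, as the interface text tells. Its arguments: {"type":"object","properties":{"rows":{"type":"array","items":{"type":"array"}}},"required":["rows"]}

```bash
mkdir -p pics
cat > h.py <<'E'
import numpy as np, cv2
from rig import manip
def snap(n,f):
    im=manip.capture(n); cv2.imwrite('pics/'+f,im[:,:,::-1]); return im
def ray(n,uv,T=None):
    c=manip.camera_info(n); K=np.array([[c['fx'],0,c['cx']],[0,c['fy'],c['cy']],[0,0,1.]])
    p=cv2.undistortPoints(np.array([[uv]],float),K,np.array(c['distortion'],float))[0,0]
    E=np.array(c['extrinsics']) if T is None else T
    d=E[:3,:3]@np.array([p[0],p[1],1]); return E[:3,3],d/np.linalg.norm(d)
def onz(n,uv,z):
    o,d=ray(n,uv); return o+d*(z-o[2])/d[2]
def proj(n,P):
    c=manip.camera_info(n); K=np.array([[c['fx'],0,c['cx']],[0,c['fy'],c['cy']],[0,0,1.]])
    E=np.linalg.inv(np.array(c['extrinsics']))
    return cv2.projectPoints(np.atleast_2d(P).astype(float),cv2.Rodrigues(E[:3,:3])[0],E[:3,3],K,np.array(c['distortion'],float))[0][:,0]
def tri(a,b):
    (o,d),(p,e)=a,b
    s=np.linalg.lstsq(np.c_[d,-e],p-o,rcond=None)[0]
    return (o+s[0]*d+p+s[1]*e)/2, np.linalg.norm(o+s[0]*d-p-s[1]*e)
E
python3 - <<'E'
from h import *
a=snap('scene','s.png');b=snap('top','t.png')
cv2.imwrite('pics/both.png',cv2.resize(np.vstack([a,b]),None,fx=1,fy=1)[:,:,::-1])
print(manip.get_obs())
for n in('scene','top'):
    E=manip.camera_info(n);print(n,E['fx'],np.round(E['extrinsics'],3))
E
```

```text
{'t': 0.1, 'qpos': array([ 1.39360193e+00,  3.85519335e-01,  6.75548936e-03, -4.27725635e-04,
       -1.19400449e+00, -2.58613267e-01]), 'dq': array([ 0.00042641, -0.00071604,  0.0034599 ,  0.00193424, -0.00031132,
       -0.00360121]), 'tau': array([-4.92876916e-04, -3.91690063e+01,  1.87935644e+01,  4.23192412e+00,
        1.35014221e-02, -6.73154273e-05]), 'position': array([0.26360517, 0.56613611, 0.24054334]), 'tool_rot': array([ 9.76335201e-01, -2.16260407e-01, -1.58489306e-04,  9.93278073e-04]), 'contact_force': array([0.3584308 , 0.42958054, 0.10298437]), 'wrist_torque': array([-0.01137582, -0.01286261,  0.0050233 ]), 'grasp_force': 0.0, 'gripper_width': 0.0869806487011876}
scene 351.9884838906612 [[-0.634  0.656 -0.409  0.853]
 [ 0.773  0.538 -0.337  0.277]
 [-0.001 -0.53  -0.848  0.906]
 [ 0.     0.     0.     1.   ]]
top 408.91227398126085 [[ 0.006 -0.994  0.111  0.361]
 [-1.    -0.005  0.013 -0.01 ]
 [-0.013 -0.111 -0.994  1.171]
 [ 0.     0.     0.     1.   ]]
```

View pics/s.png

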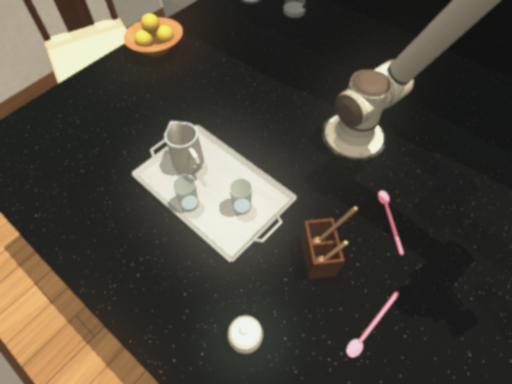

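View pics/t.png

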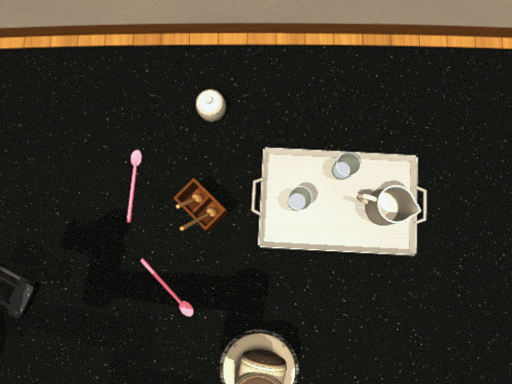

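The scene view shows the caddy at about (323,245), with the long handle's end near (356,208) and the short one's near (347,243). In the top view the caddy is at (200,204), with the ends at (181,229) for the long and (177,206) for the short. The jug is at top (390,205), with its handle to the left at (365,197) and its lip to the right at (419,210).

Candidates for the spoon: the long wooden one at top (181,229), the short wooden one at (177,206), and pink ones at (133,190) and (165,285). I choose the long wooden one and will check it in a crop.

Run:
```python
from h import *
a=cv2.imread('pics/s.png');b=cv2.imread('pics/t.png')
f=lambda im,x,y,w,h:cv2.resize(im[y:y+h,x:x+w],None,fx=5,fy=5,interpolation=cv2.INTER_CUBIC)
A=f(b,165,170,75,65);B=f(a,295,195,75,65);C=f(b,350,175,75,55);D=f(a,155,115,75,55)
cv2.imwrite('pics/c.png',np.vstack([np.hstack([A,B]),np.hstack([C,D])]))
E_t=tri(ray('top',(181,229)),ray('scene',(356,208)));print('longend',E_t)
print('shortend',tri(ray('top',(177,206)),ray('scene',(347,243))))
for r in (a,):pass
```

```text
longend (array([0.38212989, 0.18594158, 0.19919821]), np.float64(0.0007659878112978866))
shortend (array([0.44107152, 0.21112149, 0.13891768]), np.float64(0.003575756850905141))
```

View pics/c.png

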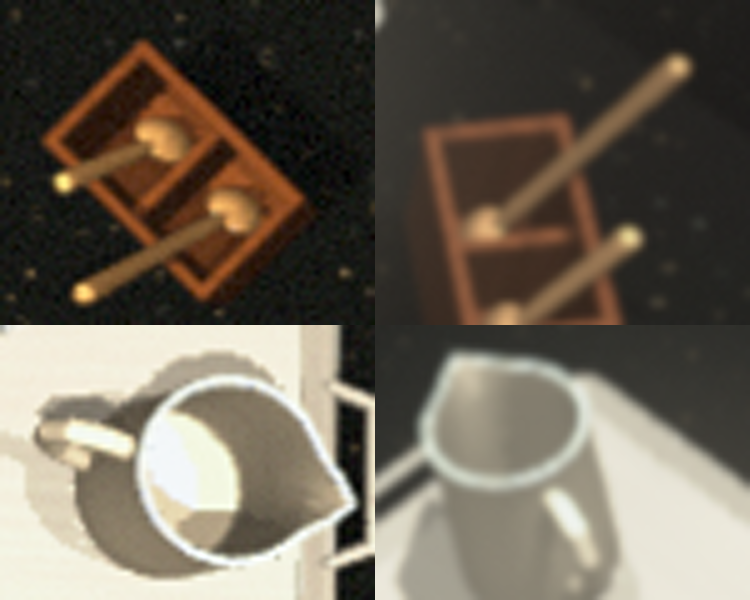

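The crop confirms that the long wooden handle ends at top (182,228) and belongs to the lower-right cell. The jug rim is centred near (396,204), with the lip tip at (421,210) and the handle at (358,197). Next I compute the poses.

Run:
```python
from h import *
from scipy.spatial.transform import Rotation as R
e,r=tri(ray('top',(181.4,228.2)),ray('scene',(355.6,208.0)));print('end',e,r)
n,r=tri(ray('top',(207.4,214.2)),ray('scene',(319.3,240.6)));print('neck',n,r,'len',np.linalg.norm(e-n))
u=(e-n)/np.linalg.norm(e-n);print('u',u,'lean',np.degrees(np.arccos(u[2])),'az',np.degrees(np.arctan2(u[1],u[0])))
g=e-u*.022;print('grasp',g,'tip',e-u*.215)
C=[onz('top',(x/5+350-.4,(y-325)/5+175-.4),.145) for x,y in((140,470),(230,379),(230,561),(167,405),(167,535))]
C=np.array(C)[:,:2];A=np.c_[2*C,np.ones(5)];s=np.linalg.lstsq(A,(C**2).sum(1),rcond=None)[0];print('rim c',s[:2],'r',np.sqrt(s[2]+s[:2]@s[:2]))
lip=onz('top',(420.6,209.8),.145)[:2];h=onz('top',(357.8,197),.11)[:2];print('lip',lip,'handle',h)
for v in(s[:2]-lip,h-s[:2],h-lip):print(np.degrees(np.arctan2(v[1],v[0])),np.linalg.norm(v))
T=R.from_quat(manip.get_obs()['tool_rot']).as_matrix();print('T',T.round(3))
# caddy rim corners: direction of short side toward +y wall
k=[onz('top',(x/5+165-.4,y/5+170-.4),.105) for x,y in((142,45),(308,203),(205,295),(48,140))];print(np.round(k,3))
p=manip.get_obs()['position'];print('shift tool cm',T.T@(g-p)*100)
```

```text
end [0.38385294 0.18508043 0.20059974] 0.0014821112311443028
neck [0.42797374 0.14346056 0.04046972] 0.0032192246618245003 len 0.17123223991046188
u [-0.25766641  0.24306093  0.93516277] lean 20.745542286814544 az 136.6707599910661
grasp [0.3895216  0.17973309 0.18002616] tip [ 0.43925122  0.13282233 -0.00046026]
rim c [ 0.45009371 -0.34434377] r 0.04616013239918977
lip [ 0.43478085 -0.40764009] handle [ 0.47014249 -0.25644572]
76.40010847384127 0.06512225548234701
77.15115016443086 0.0901555325782582
76.83617016402633 0.15527453970448096
T [[ 0.906 -0.422 -0.001]
 [-0.422 -0.906 -0.002]
 [ 0.     0.002 -1.   ]]
[[0.517 0.176 0.105]
 [0.434 0.087 0.105]
 [0.386 0.14  0.105]
 [0.467 0.225 0.105]]
shift tool cm [27.73037307 29.69650943  6.11469578]
```

Request:
move_arm([
  [[0,0,0.05],[3,3,-3],-1],
  [[0,0,0.1],[6,6,-5],-1],
  [[0,0,0.15],[9,9,-5],-1],
  [[0,0,0.2],[12,12,-5],-1],
  [[0,0,0.25],[15,15,-5],-1],
  [[0,0,0.3],[18,18.5,-5],-1],
  [[0,0,0.33],[21,22,-5],-1],
  [[0,0,0.33],[24,25.5,-5],-1],
  [[0,0,0.33],[26.5,28.5,-5],-1],
  [[0,0,0.33],[27.7,29.7,-5],-1],
])

```text
t: 0.93
position: [0.3885, 0.1804, 0.2914]
tool_rot: [0.928, -0.373, -0.0, -0.0]
contact_force: [1.2, 0.5, -0.8]
gripper_width: 0.0867
grasp_force: 0.0
```

Request:
move_arm([
  [[0,0,0],[0,0,0],-1],
  [[0,0,0],[0,0,0],-1],
])

```text
t: 1.1
position: [0.389, 0.1806, 0.2915]
tool_rot: [0.927, -0.376, -0.0, -0.0]
contact_force: [-1.0, 0.2, 0.1]
gripper_width: 0.0871
grasp_force: 0.0
```

```bash
cat > w.py <<'E'
import sys
from h import *
from scipy.spatial.transform import Rotation as R
o=manip.get_obs();M=R.from_quat(o['tool_rot']).as_matrix()
W=np.eye(4);W[:3,:3]=M;W[:3,3]=o['position']
im=snap('wrist',sys.argv[1])
print(o['t'],o['position'],M.round(3).tolist(),o['contact_force'],o['gripper_width'])
c=manip.camera_info('wrist');print(np.round(c['mount'],3).tolist())
np.save('W.npy',W@np.array(c['mount']))
E
python3 w.py w1.png; python3 -c "
from h import *
from scipy.spatial.transform import Rotation as R
o=manip.get_obs();M=R.from_quat(o['tool_rot']).as_matrix()
print(M.T@(np.array([.3895,.1797,.18])-o['position'])*100)"
```

```text
1.1 [0.38904456 0.18055843 0.29149874] [[0.718, -0.696, -0.0], [-0.696, -0.718, 0.0], [-0.0, -0.0, -1.0]] [-0.95162007  0.22861919  0.06100061] 0.08711714896540058
[[-0.001, -0.955, -0.295, 0.082], [1.0, -0.001, -0.0, 0.001], [-0.0, -0.295, 0.955, -0.142], [0.0, 0.0, 0.0, 1.0]]
[ 0.18884481  0.11759051 11.14824183]
```

View pics/w1.png

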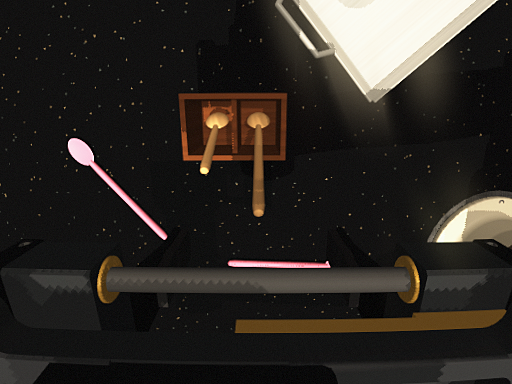

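The wrist view shows the long handle's end at (258,212), centred between the fingers, with the handle running along tool x as wanted. The short spoon's end is at (204,170). Next I descend and grip.

Request:
move_arm([
  [[0,0,0],[0.2,0.1,2.5],-1],
  [[0,0,0],[0.2,0.1,5],-1],
  [[0,0,0],[0.2,0.1,7.5],-1],
  [[0,0,0],[0.2,0.1,9.5],-1],
  [[0,0,0],[0.2,0.1,11.1],-1],
  [[0,0,0],[0.2,0.1,11.1],-1],
  [[0,0,0],[0.2,0.1,11.1],0.3],
  [[0,0,0],[0.2,0.1,11.1],0.6],
  [[0,0,0],[0.2,0.1,11.1],1],
  [[0,0,0],[0.2,0.1,11.1],1],
])

```text
t: 1.98
position: [0.3901, 0.1812, 0.1816]
tool_rot: [0.928, -0.373, 0.001, -0.001]
contact_force: [0.3, -0.5, -0.2]
gripper_width: 0.068
grasp_force: 0.0
```

Request:
move_arm([
  [[0,0,0],[0,0,0],1],
  [[0,0,0],[0,0,0],1],
  [[0,0,0],[0,0,0],1],
  [[0,0,0],[0,0,0],1],
  [[0,0,0],[0,0,0],1],
  [[0,0,0],[0,0,0],1],
])

```text
t: 2.48
position: [0.3896, 0.1804, 0.1806]
tool_rot: [0.928, -0.374, -0.0, -0.0]
contact_force: [0.6, 0.0, -0.1]
gripper_width: 0.0282
grasp_force: 0.0
```

Request:
move_arm([
  [[0,0,0],[0,0,0],1],
  [[0,0,0],[0,0,0],1],
  [[0,0,0],[0,0,0],1],
  [[0,0,0],[0,0,0],1],
  [[0,0,0],[0,0,0],1],
  [[0,0,0],[0,0,0],1],
  [[0,0,0],[0,0,0],1],
])

```text
t: 3.07
position: [0.3896, 0.1805, 0.1805]
tool_rot: [0.928, -0.374, -0.0, -0.0]
contact_force: [1.0, 0.3, -0.9]
gripper_width: 0.0095
grasp_force: 30.0
```

Gripped (9.5 mm opening, 30 N). Now I lift.

Request:
move_arm([
  [[0,0,0],[0,0,-1],1],
  [[0,0,0],[0,0,-3],1],
  [[0,0,0],[0,0,-5],1],
  [[0,0,0],[0,0,-7.5],1],
  [[0,0,0],[0,0,-10],1],
  [[0,0,0],[0,0,-12.5],1],
  [[0,0,0],[0,0,-15],1],
  [[0,0,0],[0,0,-17.5],1],
  [[0,0,0],[0,0,-19],1],
  [[0,0,0],[0,0,-20],1],
])

```text
t: 3.9
position: [0.3899, 0.1807, 0.3826]
tool_rot: [0.928, -0.374, 0.001, -0.001]
contact_force: [-0.2, 0.1, -0.3]
gripper_width: 0.0093
grasp_force: 30.0
```

Request:
move_arm([
  [[0,0,0],[0,0,0],1],
  [[0,0,0],[0,0,0],1],
  [[0,0,0],[0,0,0],1],
])

```text
t: 4.15
position: [0.3891, 0.1802, 0.379]
tool_rot: [0.928, -0.374, -0.001, 0.001]
contact_force: [0.3, 0.2, -1.4]
gripper_width: 0.0088
grasp_force: 30.0
```

Run:
```python
from h import *
o=manip.get_obs();print(o['position'],o['grasp_force'],o['gripper_width'])
a=snap('scene','s2.png');b=snap('top','t2.png')
P=o['position'];ax=np.array([-.2577,.243,.935])
for n in('scene','top'):print(n,proj(n,[P,P-ax*.193,P+ax*.022]))
cv2.imwrite('pics/both2.png',np.hstack([cv2.resize(i[:,:,::-1],(400,300)) for i in (a,b)]))
f=lambda im,n:cv2.resize(im[:,:,::-1][tuple(slice(int(max(0,c-50)),int(max(0,c-50))+110) for c in proj(n,[P-ax*.1])[0][::-1])],(400,400))
cv2.imwrite('pics/c2.png',np.hstack([f(a,'scene'),f(b,'top')]))
```

```text
[0.38907312 0.18017739 0.37900691] 29.99928562436253 0.008766826810919963
scene [[373.1874671  160.56962001]
 [323.69023229 211.99798648]
 [380.18153602 153.27459309]]
top [[165.45122597 223.36304836]
 [203.39508062 205.47653823]
 [160.00327433 225.93274877]]
```

View pics/c2.png

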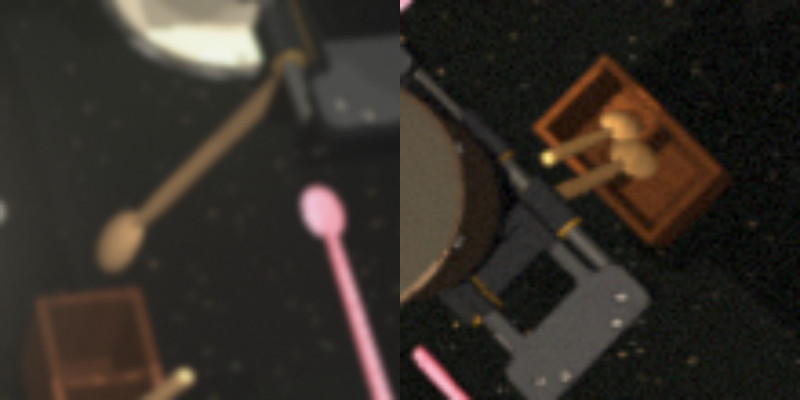

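The spoon is held and clear of the caddy. Its bowl tip is at about (112,268) in the left crop and (252,165) in the right crop, and the short spoon is still in place. I triangulate the tip.

Run:
```python
from h import *
P=np.array([.38907,.18018,.379]);ax=np.array([-.2577,.243,.935])
def uv(n,x,y):
    c=proj(n,[P-ax*.1])[0]-50; return (int(c[0])+x/400*110-.4,int(c[1])+y/400*110-.4)
t,r=tri(ray('scene',uv('scene',112,268)),ray('top',uv('top',252,165)));d=P-t
print(t,r,np.linalg.norm(d),d/np.linalg.norm(d),'az',np.degrees(np.arctan2(d[1],d[0])),'lean',np.degrees(np.arccos(d[2]/np.linalg.norm(d))))
```

```text
[0.43217178 0.13171814 0.18750259] 0.006709629970534869 0.2021820277652436 [-0.21318303  0.23969419  0.94715347] az 131.64976360454312 lean 18.71014979449712
```

Request:
move_arm([
  [[0,0,0.05],[1,0.8,0],1],
  [[0,0,0.15],[3,2.3,0],1],
  [[0,0,0.25],[5.5,4.2,0],1],
  [[0,0,0.36],[8,6.1,0],1],
  [[0,0,0.47],[11,8.4,0],1],
  [[0,0,0.58],[14,10.7,0],1],
  [[0,0,0.69],[17,13,0],1],
  [[0,0,0.8],[19.5,14.9,0],1],
  [[0,0,0.91],[21.5,16.4,0],1],
  [[0,0,1.02],[23,17.6,0],1],
])

```text
t: 5.08
position: [0.4332, -0.1079, 0.3795]
tool_rot: [-0.624, 0.781, 0.001, -0.001]
contact_force: [0.7, 0.1, 0.2]
gripper_width: 0.0093
grasp_force: 30.0
```

Request:
move_arm([
  [[0,0,0],[0,0,0],1],
  [[0,0,0],[0,0,0],1],
])

```text
t: 5.25
position: [0.4332, -0.1065, 0.3795]
tool_rot: [-0.627, 0.779, 0.001, -0.001]
contact_force: [-0.2, -0.3, -1.8]
gripper_width: 0.0093
grasp_force: 30.0
```

Run:
```python
from h import *
from scipy.spatial.transform import Rotation as R
o=manip.get_obs();M=R.from_quat(o['tool_rot']).as_matrix();print(o['position'],M.round(3),o['qpos'])
print('az x',np.degrees(np.arctan2(M[1,0],M[0,0])),M.T@(np.array([.4617,-.2943,.379])-o['position'])*100)
```

```text
[ 0.43318863 -0.10645215  0.3794805 ] [[-0.214 -0.977 -0.002]
 [-0.977  0.214  0.   ]
 [ 0.     0.002 -1.   ]] [ 1.25181329e-01 -1.01034956e-03 -1.40162219e-01 -3.34329060e-04
 -1.43385978e+00 -3.40853581e-01]
az x -102.3597187463947 [17.73910551 -6.80601952  0.04068817]
```

Request:
move_arm([
  [[0,0,0],[1,-0.4,0],1],
  [[0,0,0],[3,-1.2,0],1],
  [[0,0,0],[5.5,-2.1,0],1],
  [[0,0,0],[8,-3.1,0],1],
  [[0,0,0],[11,-4.2,0],1],
  [[0,0,0],[13.5,-5.2,0],1],
  [[0,0,0],[15.5,-6,0],1],
  [[0,0,0],[17,-6.5,0],1],
  [[0,0,0],[17.7,-6.8,0],1],
  [[0,0,0],[17.7,-6.8,0],1],
])

```text
t: 6.08
position: [0.4625, -0.2933, 0.3796]
tool_rot: [-0.627, 0.779, 0.001, -0.0]
contact_force: [-0.0, 0.2, -0.5]
gripper_width: 0.0092
grasp_force: 30.0
```

Request:
move_arm([
  [[0,0,0],[0,0,0],1],
  [[0,0,0],[0,0,0],1],
])

```text
t: 6.25
position: [0.4622, -0.2921, 0.3807]
tool_rot: [-0.628, 0.778, 0.0, 0.0]
contact_force: [-1.0, -0.5, 0.1]
gripper_width: 0.009
grasp_force: 30.0
```

Run:
```python
from h import *
o=manip.get_obs();P=o['position'];print(P,o['grasp_force'])
a=snap('scene','s3.png');b=snap('top','t3.png');c=snap('wrist','w3.png')
u=np.array([.228*.342,.974*.342,.94]);t=P-u*.193
o1={}
for n in('scene','top'):print(n,proj(n,[P,t,[.45,-.344,.145]]))
A=cv2.resize(a[100:220,110:250],None,fx=3,fy=3,interpolation=cv2.INTER_CUBIC);B=cv2.resize(b[150:270,320:445],None,fx=3,fy=3,interpolation=cv2.INTER_CUBIC)
cv2.imwrite('pics/c3.png',np.hstack([A,B])[:,:,::-1])
```

```text
[ 0.46217259 -0.29206927  0.38065678] 29.999645627103746
scene [[174.44875696  76.63683577]
 [175.47128435 117.79654424]
 [181.34105511 133.81071656]]
top [[407.624482   187.1606512 ]
 [407.93697354 202.99431   ]
 [395.57117691 203.69884402]]
```

View pics/c3.png

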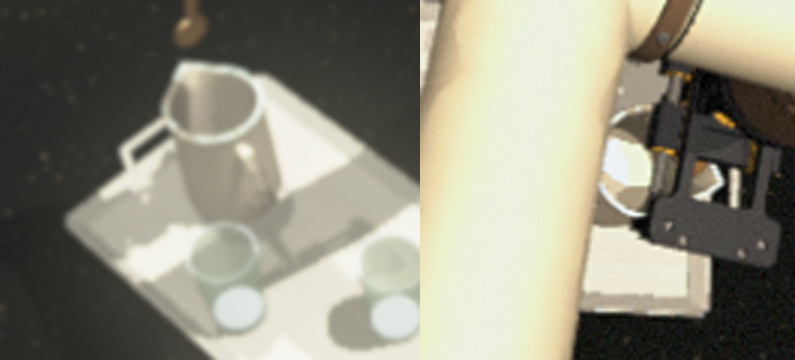

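View pics/w3.png

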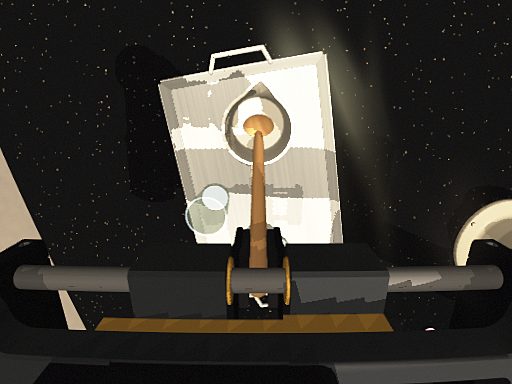

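The bowl hangs above the jug's mouth. In the scene the tip is at (172,115). In the wrist view the bowl is at (258,125), with its far edge near (258,115), and the jug rim is centred near (257,129) with the lip at (261,85) straight ahead. I measure the offset.

Run:
```python
from h import *
from scipy.spatial.transform import Rotation as R
o=manip.get_obs();W=np.eye(4);W[:3,:3]=R.from_quat(o['tool_rot']).as_matrix();W[:3,3]=P=o['position']
T=W@np.array(manip.camera_info('wrist')['mount'])
t,r=tri(ray('wrist',(258,115),T),ray('scene',(171.5,115)));print('tri tip',t,r,np.linalg.norm(P-t))
oo,d=ray('wrist',(258,115),T);
s=[x for x in np.roots([1,2*d@(oo-P),(oo-P)@(oo-P)-.193**2]) if abs(x.imag)<1e-9];print('len tip',[oo+x.real*d for x in s])
def wz(uv,z):
    o_,d_=ray('wrist',uv,T);return o_+d_*(z-o_[2])/d_[2]
C=np.array([wz(p,.145) for p in((223,131),(291,131),(257,165),(233,155),(281,155))])[:,:2]
s=np.linalg.lstsq(np.c_[2*C,np.ones(5)],(C**2).sum(1),rcond=None)[0];print('rim',s[:2],np.sqrt(s[2]+s[:2]@s[:2]),'lip',wz((261,85),.145)[:2])
print(W.round(3))
# orange mask of bowl in wrist
im=cv2.imread('pics/w3.png');h=cv2.cvtColor(im,cv2.COLOR_BGR2HSV)
m=cv2.inRange(h,(5,110,80),(22,255,255));m[230:]=0;ys,xs=np.nonzero(m)
for y in range(100,235,8):
    q=xs[ys==y]; print(y,(q.min(),q.max()) if len(q) else None,end=' ')
print(ys.min())
```

```text
tri tip [ 0.44764812 -0.3672511   0.20440336] 0.004525534073725179 0.19237401108201405
len tip [array([ 0.44572788, -0.3660415 ,  0.20338216]), array([ 0.44366661, -0.37367846,  0.55503376])]
rim [ 0.45182857 -0.34459163] 0.044470702808405836 lip [ 0.43459978 -0.39971582]
[[-0.212 -0.977  0.001  0.462]
 [-0.977  0.212 -0.    -0.292]
 [-0.    -0.001 -1.     0.381]
 [ 0.     0.     0.     1.   ]]
100 None 108 None 116 (np.int64(107), np.int64(266)) 124 (np.int64(244), np.int64(272)) 132 (np.int64(42), np.int64(462)) 140 (np.int64(165), np.int64(262)) 148 (np.int64(254), np.int64(488)) 156 (np.int64(253), np.int64(263)) 164 (np.int64(253), np.int64(263)) 172 (np.int64(253), np.int64(263)) 180 (np.int64(129), np.int64(264)) 188 (np.int64(252), np.int64(264)) 196 (np.int64(98), np.int64(264)) 204 (np.int64(40), np.int64(264)) 212 (np.int64(251), np.int64(265)) 220 (np.int64(251), np.int64(264)) 228 (np.int64(250), np.int64(266)) 0
```

The tip is 23 mm to the lip side of the jug axis, with a lean of about 23°. Lowered straight, the handle passes about 7 mm inside the rim, so I descend with a 3 mm nudge.

Request:
move_arm([
  [[0,0,0],[0.2,0,1],1],
  [[0,0,0],[0.3,0,2.5],1],
  [[0,0,0],[0.3,0,4],1],
  [[0,0,0],[0.3,0,6],1],
  [[0,0,0],[0.3,0,8],1],
  [[0,0,0],[0.3,0,10],1],
  [[0,0,0],[0.3,0,12],1],
  [[0,0,0],[0.3,0,14],1],
  [[0,0,0],[0.3,0,15.5],1],
  [[0,0,0],[0.3,0,16],1],
])

```text
t: 7.23
position: [0.4597, -0.2952, 0.2172]
tool_rot: [-0.627, 0.779, 0.003, -0.001]
contact_force: [0.5, -0.3, -1.4]
gripper_width: 0.0091
grasp_force: 30.0
```

Request:
move_arm([
  [[0,0,0],[0,0,0.3],1],
  [[0,0,0],[0,0,0.6],1],
  [[0,0,0],[0,0,0.9],1],
  [[0,0,0],[0,0,1.2],1],
  [[0,0,0],[0,0,1.4],1],
  [[0,0,0],[0,0,1.4],1],
  [[0,0,0],[0,0,1.4],1],
])

```text
t: 7.82
position: [0.4615, -0.2962, 0.2068]
tool_rot: [-0.627, 0.779, -0.0, 0.0]
contact_force: [-1.1, 0.6, -0.7]
gripper_width: 0.0092
grasp_force: 30.0
```

Request:
move_arm([
  [[0,0,0],[0,0,0.2],1],
  [[0,0,0],[0,0,0.4],1],
  [[0,0,0],[0,0,0.6],1],
  [[0,0,0],[0,0,0.8],1],
  [[0,0,0],[0,0,0.8],1],
  [[0,0,0],[0,0,0.8],1],
])

```text
t: 8.32
position: [0.4614, -0.2962, 0.1983]
tool_rot: [-0.627, 0.779, 0.0, -0.0]
contact_force: [-0.9, -0.2, -0.6]
gripper_width: 0.0092
grasp_force: 30.0
```

Request:
move_arm([
  [[0,0,0],[0,0,0.2],1],
  [[0,0,0],[0,0,0.2],1],
  [[0,0,0],[0,0,0.2],1],
])

```text
t: 8.57
position: [0.4614, -0.2962, 0.1965]
tool_rot: [-0.627, 0.779, 0.0, -0.0]
contact_force: [0.1, 0.0, -0.5]
gripper_width: 0.0093
grasp_force: 30.0
```

Request:
move_arm([
  [[0,0,0],[0,0,0.2],1],
  [[0,0,0],[0,0,0.2],1],
  [[0,0,0],[0,0,0.2],1],
])

```text
t: 8.82
position: [0.4614, -0.2962, 0.1944]
tool_rot: [-0.627, 0.779, 0.0, -0.0]
contact_force: [0.4, 0.2, -0.2]
gripper_width: 0.0089
grasp_force: 30.0
```

Request:
move_arm([
  [[0,0,0],[0,0,0.2],1],
  [[0,0,0],[0,0,0.2],1],
  [[0,0,0],[0,0,0.2],1],
])

```text
t: 9.07
position: [0.4614, -0.2962, 0.1924]
tool_rot: [-0.627, 0.779, 0.0, -0.0]
contact_force: [0.2, -1.2, -0.2]
gripper_width: 0.009
grasp_force: 30.0
```

Request:
move_arm([
  [[0,0,0],[0,0,0.2],1],
  [[0,0,0],[0,0,0.2],1],
  [[0,0,0],[0,0,0.2],1],
])

```text
t: 9.32
position: [0.4616, -0.2962, 0.1906]
tool_rot: [-0.627, 0.779, -0.0, 0.0]
contact_force: [0.3, -0.8, -0.4]
gripper_width: 0.0085
grasp_force: 30.0
```

Run:
```python
from h import *
print(manip.get_obs()['contact_force'])
c=snap('wrist','w4.png');a=snap('scene','s4.png')
A=cv2.resize(a[60:200,120:250],None,fx=2.74,fy=2.74,interpolation=cv2.INTER_CUBIC)
B=cv2.resize(c[0:300,100:420],(409,383))
cv2.imwrite('pics/c4.png',np.hstack([A[:383],B])[:,:,::-1])
```

```text
[ 0.33828312 -0.82176619 -0.4105917 ]
```

View pics/c4.png

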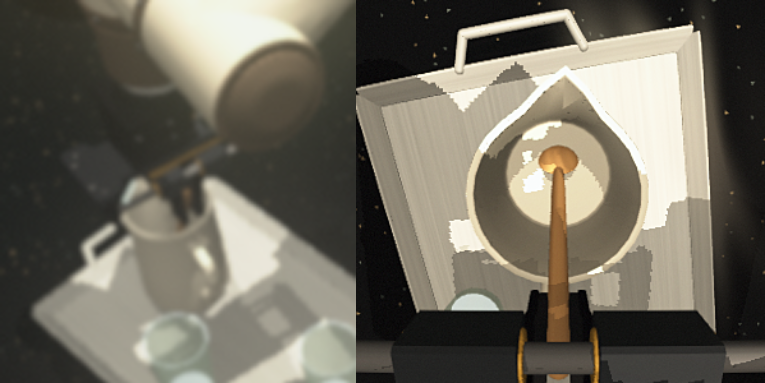

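The bowl is inside at the jug's floor, and the handle passes inside the rim on the handle side. I'll feel for the floor once more.

Request:
move_arm([
  [[0,0,0],[0,0,0.2],1],
  [[0,0,0],[0,0,0.2],1],
  [[0,0,0],[0,0,0.2],1],
])

```text
t: 9.67
position: [0.4621, -0.2963, 0.1898]
tool_rot: [-0.627, 0.779, -0.001, 0.0]
contact_force: [-1.0, 1.4, 4.7]
gripper_width: 0.0088
grasp_force: 30.0
```

Request:
move_arm([
  [[0,0,0],[0,0,0.2],1],
  [[0,0,0],[0,0,0.2],1],
  [[0,0,0],[0,0,0.2],1],
])

```text
t: 9.92
position: [0.4626, -0.2963, 0.1894]
tool_rot: [-0.627, 0.779, -0.002, 0.001]
contact_force: [-0.8, 4.1, 11.1]
gripper_width: 0.0091
grasp_force: 30.0
```

Floor contact is felt. I back off 3 mm, move toward the handle side to ease the handle onto the rim, then open.

Request:
move_arm([
  [[0,0,0],[0,0,-0.3],1],
  [[0,0,0],[-0.2,0,-0.3],1],
  [[0,0,0],[-0.4,0,-0.3],1],
  [[0,0,0],[-0.4,0,-0.3],1],
])

```text
t: 10.25
position: [0.4625, -0.2923, 0.1897]
tool_rot: [-0.627, 0.779, -0.0, -0.0]
contact_force: [0.1, 0.5, 3.2]
gripper_width: 0.009
grasp_force: 30.0
```

Request:
move_arm([
  [[0,0,0],[0,0,0],0.7],
  [[0,0,0],[0,0,0],0.6],
  [[0,0,0],[0,0,0],0.5],
  [[0,0,0],[0,0,0],0.4],
  [[0,0,0],[0,0,0],0.3],
  [[0,0,0],[0,0,0],0.2],
  [[0,0,0],[0,0,0],0.2],
  [[0,0,0],[0,0,0],0.2],
  [[0,0,0],[0,0,0],0.2],
  [[0,0,0],[0,0,0],0.2],
])

```text
t: 11.08
position: [0.4623, -0.2923, 0.1895]
tool_rot: [-0.627, 0.779, 0.0, 0.0]
contact_force: [-0.3, 0.2, 0.7]
gripper_width: 0.0345
grasp_force: 0.0
```

```bash
python3 w.py w5.png
python3 - <<'E'
from h import *
c=cv2.imread('pics/w5.png');cv2.imwrite('pics/c5.png',c[0:320,80:440])
E
```

```text
11.0833 [ 0.46230403 -0.29229599  0.18954468] [[-0.213, -0.977, -0.0], [-0.977, 0.213, 0.0], [-0.0, 0.0, -1.0]] [-0.25007822  0.18726773  0.72212631] 0.03447861634563646
[[-0.001, -0.955, -0.296, 0.083], [1.0, -0.001, -0.001, 0.001], [0.001, -0.296, 0.955, -0.142], [0.0, 0.0, 0.0, 1.0]]
```

View pics/c5.png

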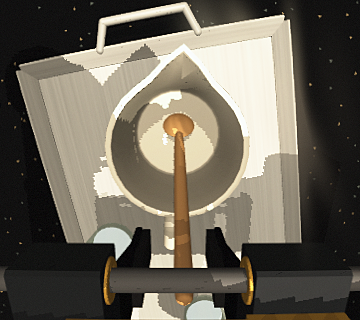

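The spoon is released and resting on the rim, with the fingers clear on both sides and the jug handle just under the spoon. I retreat straight up.

Request:
move_arm([
  [[0,0,0],[0,0,-0.5],0],
  [[0,0,0],[0,0,-1.5],0],
  [[0,0,0],[0,0,-3],0],
  [[0,0,0],[0,0,-5],0],
  [[0,0,0],[0,0,-7],0],
  [[0,0,0],[0,0,-9],0],
  [[0,0,0],[0,0,-11],0],
  [[0,0,0],[0,0,-12.5],0],
  [[0,0,0],[0,0,-13.5],0],
  [[0,0,0],[0,0,-14],0],
])

```text
t: 11.97
position: [0.4627, -0.2925, 0.332]
tool_rot: [-0.627, 0.779, -0.002, 0.001]
contact_force: [0.0, 0.0, -0.2]
gripper_width: 0.0432
grasp_force: 0.0
```

Request:
move_arm([
  [[0,0,0],[-2,0,0],0],
  [[0,0,0],[-5,0,0],0],
  [[0,0,0],[-8,0,0],0],
  [[0,0,0],[-11,0,0],0],
  [[0,0,0],[-14,0,0],0],
  [[0,0,0],[-17,0,0],0],
  [[0,0,0],[-20,0,0],0],
  [[0,0,0],[-22,0,0],0],
  [[0,0,0],[-22,0,0],0],
  [[0,0,0],[-22,0,0],0],
])

```text
t: 12.8
position: [0.5091, -0.0765, 0.3291]
tool_rot: [-0.628, 0.778, 0.0, -0.001]
contact_force: [0.1, -0.2, 0.5]
gripper_width: 0.0433
grasp_force: 0.0
```

Run:
```python
from h import *
a=snap('scene','s6.png');b=snap('top','t6.png')
A=cv2.resize(a[90:230,120:260],(400,400));B=cv2.resize(b[140:260,320:440],(400,400))
cv2.imwrite('pics/c6.png',np.hstack([A,B])[:,:,::-1])
```

```text
(no output)
```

View pics/c6.png

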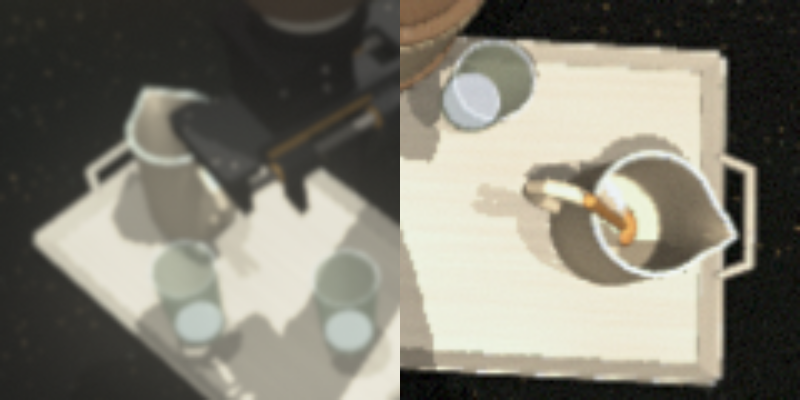

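The top view shows the spoon from its bowl, crop (628,235), up-left over the jug's handle. I measure its end.

Run:
```python
from h import *
C=np.array([.451,-.3445]);h=np.array([.228,.974]);n=np.array([-h[1],h[0]])
for a in(.05,.065,.08):
  for z in(.17,.2): print(a,z,(proj('top',[[*(C+a*h),z]])[0]-[320,140])*400/120+[400,0], proj('scene',[[*(C+a*h),z]])[0])
b=cv2.imread('pics/t6.png');a=cv2.imread('pics/t.png')
A=cv2.resize(b[180:225,350:410],(400,300),interpolation=cv2.INTER_CUBIC);B=cv2.resize(a[180:225,350:410],(400,300),interpolation=cv2.INTER_CUBIC)
cv2.imwrite('pics/c7.png',np.hstack([A,B]))
```

```text
0.05 0.17 [597.71178413 192.47409285] [188.48121272 138.31646107]
0.05 0.2 [609.45015517 188.32603575] [186.63955005 130.82172398]
0.065 0.17 [577.99085177 187.77896694] [191.30230499 141.53981106]
0.065 0.2 [589.13844679 183.48868312] [189.52038564 134.07580314]
0.08 0.17 [558.25749251 183.08342791] [194.16328845 144.80845906]
0.08 0.2 [568.81247597 178.6508808 ] [192.443207   137.37712172]
```

View pics/c7.png

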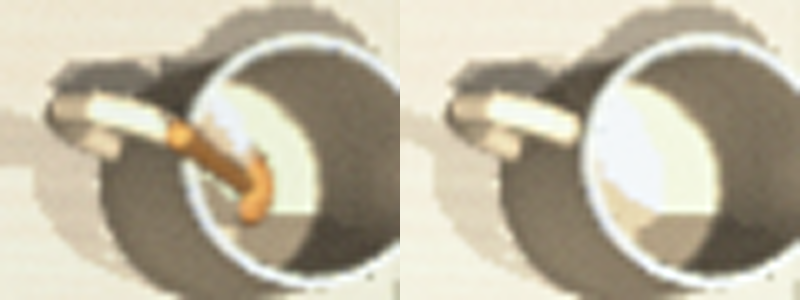

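The spoon's end is at top pixel (377,200), which puts it about 64 mm toward the jug's handle and 13 mm to the side. The jug has not moved between the before and after views. I hand in the job.

Run:
```python
from h import *
print(onz('top',(377,200.3),.205)); print(manip.finish_job())
```

```text
[ 0.45272863 -0.28009034  0.205     ]
the job is handed in; nothing more can be done
None
```

I lowered the long spoon into the jug while held, and it now stands bowl down, leaning on the rim about 64 mm toward the jug's handle and 13 mm to the side; I handed the job in, but the judge's result was not shown.

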